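# Wedge a stuck filter cassette apart evenly

## Task

The two grey halves of the filter cassette clamped in the bench holder are stuck together on their dowels. Take the white pry wedge from its stand and work it gently down into the two pry notches of the seam, from one end and the other in turn, so that the front half comes away evenly (neither end ever more than 4 mm ahead of the other, no hard pressing, only the wedge touching the cassette), until both ends have come at least 6.5 mm apart from closed; then put the wedge back in its stand, fully home, and leave the other things on the worktop alone.

Things in the scene. Friction and masses are not known exactly. Their poses are not given: they have to be found in the camera images.
- holder: Fixed aluminium base plate 130 x 150 x 10 mm on the worktop. Origin at worktop height, plate from x = -70 to +60 mm; x points away from the robot within 0.35 rad, y along the seam, z up. It carries the grey cassette, 116 mm long (y), 85 mm high, halves 22 mm thick, seam upright along y at x = 0 nominally; but its clamp sits anywhere from 6 mm fore to 6 mm aft (x) in the base's slots. y and z are exact.
- left_notch (a point): Nominal place of the left pry notch: holder's x = 0, y = +40 mm, 83 mm high; the true notch is up to 6 mm off in x (see holder). Seen from the true seam plane: slot x = -3 to 0 mm when closed, y = 27 to 53 mm, 50 mm deep, open on top; walls upright below 83 mm, above it both flare at 45 degrees to a 7 mm mouth at 85 mm. Rear wall (x = 0): rear half, fixed, to x = 22 mm. Front wall: front half.
- right_notch (a point): The same for the right pry notch, holder's y = -40 mm (slot y = -53 to -27 mm).
- left_slip (a joint): Opening of the front half's left end (y = +40 mm), rad: 0 closed, times 80 mm = mm opened (0.08 = 6.4 mm), travel 10 mm. The front half moves towards -x only. It sits on a tight dowel at each notch: a push to -x in a notch slides that end alone, pivoting about the other notch; about 4.5 N; it stays where left. Starts up to 1 mm open. The closed mouth on top is x = -5 to +2 mm of the true seam plane, the tops beside it flat.
- right_slip (a joint): The same for the right end (y = -40 mm).
- wedge: White plastic pry wedge, 60 g, starts tip down in the stand. Blade 40 mm long, 16 mm wide (y), friction about 0.6: upright flat face at x = +7 mm; sloping face from x = +5 mm at the tip to x = -7 mm at the handle, so 2 mm thick at the tip plus 0.3 mm per mm higher. Origin on the handle's axis, level with the tip; z up. Over 30 N between wedge and cassette spoils the halves.
- handle (a point): Middle of the wedge's handle, a block 26 mm (x) x 32 mm (y) x 45 mm high, from 40 to 85 mm above the tip; this point is 62.5 mm above the tip. In use the wedge's x is parallel to the holder's, flat face on the rear half, sloping face on the front half; an end is then open by the blade's thickness at 83 mm height less 3 mm: 6.5 mm has the tip 25 mm below 83 mm. Driving in takes 5 to 15 N.
- stand: Fixed wooden block 70 x 76 x 50 mm with an upright hole 20 mm (x) x 22 mm (y) right through its middle. Origin underside centre, z up. The wedge stands in the hole, handle's shoulder on the block's top, so its origin is 10 mm above the worktop; its x is the stand's x within 0.1 rad (away from the robot within 0.4 rad). Left or right of the holder, changing places with the pot.
- pot: Small green ceramic pot with closed lid, 76 mm across, 70 mm high, origin underside centre. Leave alone.
- pen: Black lens pen lying on the worktop, 120 mm long along its x, 12 mm thick. Leave alone.
- cap: Black lens cap, 60 mm across, 9 mm high, origin underside centre. Leave alone.
- step_ring: Aluminium step ring, 66 mm across, 8 mm high, origin underside centre. Leave alone.
- filter_ring: Dark filter ring, 56 mm across, 7 mm high, origin underside centre. Leave alone.
- lens: Black lens standing upright, 68 mm across, 90 mm high, origin underside centre. Leave alone.
There are look-alikes about, which are no part of the job. Of the things like the stand, leave any that is blue, pink or yellow; of the rest the smaller one is meant.

How it is judged:
By the outcome, as a careful person would: the job done as asked, in the order asked, and still so for the second after the job is handed in, with the robot touching nothing.
It also fails if it takes over 67 s, if anything falls off the work surface, if the arm or the gripper's body presses on something with over 40 N, if the wrist force passes 120 N, or if a joint passes its speed limit or range.

## Robot

A 7-joint arm with a two-finger parallel gripper is mounted at the origin on the work surface. World frame = base frame: x ahead of the robot, y to its left, z up, the work surface at z = 0. Lengths are in mm, angles in rad, forces in N, time in s.
With the tool pointing down it reaches from about 400 to 850 mm from the base axis. Payload 6.9 kg.
Tool frame: the origin (TCP) lies midway between the tips of the shut fingers; the grasp point (between the pads) lies 19 mm behind it; y points along the fingers, z is the direction in which the jaws open and shut, and the axes are right-handed (so a half turn about y gives the same grasp; the last joint's range is limited). The gripper opens to 85 mm and grips with 20 to 120 N. Pads are 22 mm wide; open, the fingers measure 114 mm over their backs; the gripper's body (76 mm by 85 mm) begins 54 mm behind the grasp point. The pads swing forward as they close: fully open they stand 13 mm farther back than shut.
Start: joints at [-1.109, 0.507, -0.238, 1.5, 0.126, 1.149, -0.155], TCP at [217.731, 585.837, 231.275] pointing down, gripper open.
Joint ranges: [-3.08, 3.08], [-0.24, 2.05], [-1.43, 1.35], [0, 2.5], [-1.52, 4.66], [0.17, 1.96], [-2.89, 2.89]. Speed limits (rad/s): [2.39, 2.39, 3.14, 3.14, 3.14, 3.14, 3.14].

## Interface

Orientations are given as a unit quaternion [w, x, y, z].
In Python, from plant import ctrl gives the robot as it stands.
- The arm moves only by the tool move_arm, never from a script. Its argument "plan" is a list of rows, each a list of 3 entries, a list of its own where there are three numbers: the shift along the tool's x, y, z in mm, then the turn, a rotation vector about the tool's x, y, z in rad, then the finger opening in mm, from 0 to 85.4. A call has 1 to 10 rows; each row is the pose to reach, as a shift and turn from the pose commanded when the call began, along the tool's axes at that moment; what a row does not reach only later rows make up. A row lasts 1/8 s, in which the tool goes at most 62.5 mm and 10.7 degrees, less where a joint would pass 70% of its speed; a pose out of reach is approached as far as the arm can. A call with a gripper value outside its range is refused whole. The fingers move at their own pace and stop on an object; the grip force is fixed at half the most. Time passes only in rows, so rows that repeat a pose let the fingers close. It gives the time, the measured TCP pose, the force and the opening at its end, in the units of the state.
- ctrl.state(): the state, without advancing time (a new reading comes with each control period).
- ctrl.camera(name): name is "side" or "top" or "wrist"; returns (picture, depth): 400x640x3 uint8, red, green, blue; 400x640 float32, mm along the optical axis (not along the pixel's ray), 0 where there is no reading.
- ctrl.camera_params(name): a dict with "camera_matrix" (3x3 intrinsics, pixels), "D" ([k1, k2, p1, p2, k3] as OpenCV has them; the pictures are not rectified), "xyz" and "rotation" of the camera in the world; the wrist camera has in their place "hand_eye" (4x4, takes a point from camera to tool coordinates, whose origin is the TCP and whose axes are the tool frame's). Camera axes: x right, y up, looking along -z (the intrinsics and any distortion apply to the point x, -y, -z); pixel columns grow to the right and rows downward; lengths in mm; the calibration is good to about 2 mm. A picture is of the moment at which its call begins: read the wrist's pose just before it. camera_params takes no time and is no camera call.
- ctrl.hand_in(): hands the job in, once; it reports no verdict.
The state is a dict: "t": time; "joint_positions": joint angles; "joint_vel": joint speeds; "tau": joint torques, N m; "eef_pos": TCP position; "eef_rot": TCP orientation; "contact_force": force on the tool from outside, world axes, zero at the start; "ft_torque": the same for the moment, N m; "grip_width": finger opening in mm.
Only numpy, scipy, OpenCV 4.12 (cv2) and the standard library are available. Lean on these libraries where they do the work, as an engineer would, in place of code of your own. Each camera call takes 0.05 s, during which the arm holds its last target.

## Working session

There is one attempt and no reset: what is moved stays moved. The work goes in short steps, Python scripts to look and compute and a tool call to move; the robot and the scene stay as the last step left them, time stands still between calls to the robot, and variables do not carry over. Pictures are saved under pics/ and viewed, and the job is handed in when it is done.

Besides the shell and the picture viewer there is one more tool, called after "Call:" in YAML: its name, and indented under it one key for each argument. move_arm: Moves the arm, as the interface text tells. Its arguments: {"type":"object","properties":{"plan":{"type":"array"}},"required":["plan"]}

```bash
mkdir -p pics; ls; cat > h.py <<'E'
import numpy as np, cv2, pickle
from plant import ctrl
def save(n,im): cv2.imwrite('pics/'+n, im[:,:,::-1])
E
python3 - <<'E'
from h import *
s=ctrl.state(); print(s)
for n in ['side','top','wrist']:
    im,d=ctrl.camera(n); p=ctrl.camera_params(n); save(n+'0.png',im)
    pickle.dump((im,d,p,s),open(n+'0.pkl','wb')); print(n,p,(d>0).mean())
E
```

```text
pics
{'t': 0.0, 'joint_positions': array([-1.10950505,  0.50833925, -0.2375375 ,  1.50115179,  0.12571751,
        1.14891384, -0.15477559]), 'joint_vel': array([ 0.00131894, -0.00087462, -0.00098058, -0.00106411, -0.00178554,
       -0.00142712,  0.0002596 ]), 'tau': array([-1.56318838e-04, -6.20590854e+01, -2.18676031e+00, -2.49681616e+01,
        1.27629319e-02,  1.13402723e-02, -3.29434954e-06]), 'eef_pos': array([217.60044168, 585.34508972, 230.42270813]), 'eef_rot': array([-0.69531512,  0.69658689, -0.12520445,  0.12500974]), 'contact_force': array([0.60664228, 0.2695496 , 0.22662554]), 'ft_torque': array([-0.08031651,  0.0236378 , -0.03015271]), 'grip_width': 85.14310308938384}
side {'camera_matrix': array([[442.77475594,   0.        , 332.23788749],
       [  0.        , 442.77475594, 188.27211488],
       [  0.        ,   0.        ,   1.        ]]), 'D': array([-0.007004,  0.      ,  0.      ,  0.      ,  0.      ]), 'xyz': array([ 155.24136815, -600.30158101,  750.16080878]), 'rotation': array([ 0.87678528,  0.40569379, -0.1101907 , -0.23349119])} 0.9958359375
top {'camera
[... 313 characters left out ...]
n': array([ 0.70992583,  0.07153479, -0.05497315, -0.69847408])} 0.99603125
wrist {'camera_matrix': array([[312.19821068,   0.        , 323.98982852],
       [  0.        , 312.19821068, 195.16516617],
       [  0.        ,   0.        ,   1.        ]]), 'D': array([-0.05444107,  0.        ,  0.        ,  0.        ,  0.        ]), 'hand_eye': array([[-3.24756763e-04, -9.51969769e-01, -3.06191858e-01,
        -7.80692532e+01],
       [ 5.09853277e-04,  3.06191677e-01, -9.51969746e-01,
        -1.41217994e+02],
       [ 9.99999817e-01, -4.65271535e-04,  3.85927088e-04,
         1.03841560e+00],
       [ 0.00000000e+00,  0.00000000e+00,  0.00000000e+00,
         1.00000000e+00]])} 0.9960390625
```

View pics/top0.png

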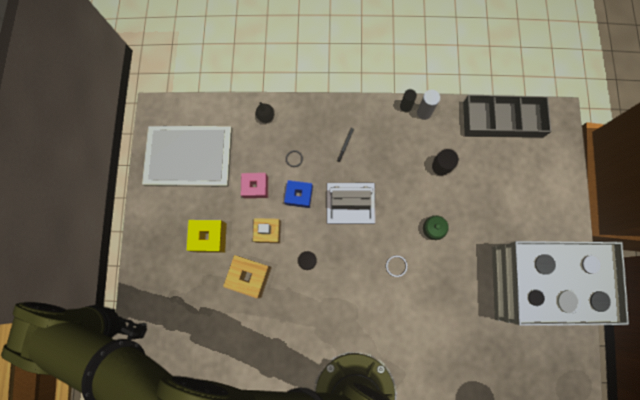

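View pics/side0.png

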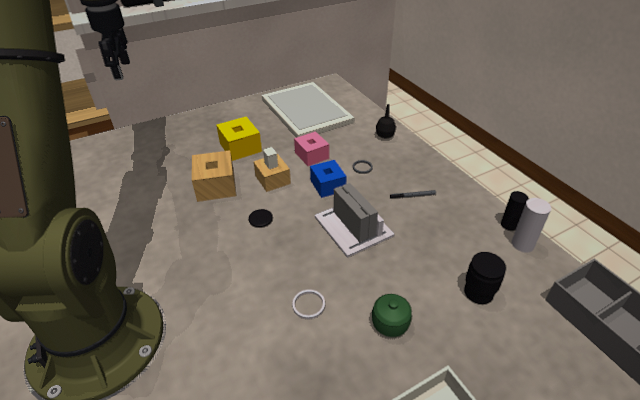

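View pics/wrist0.png

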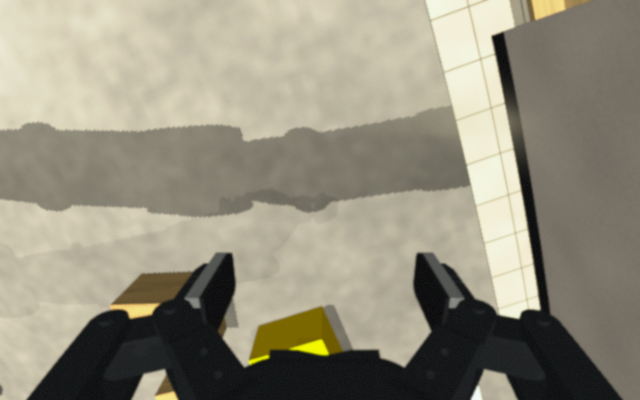

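```bash
cat >> h.py <<'E'
from scipy.spatial.transform import Rotation as R
def rot(q): return R.from_quat([q[1],q[2],q[3],q[0]]).as_matrix()
def campose(p,s=None):
    if 'xyz' in p: return rot(p['rotation']),np.array(p['xyz'])
    T=p['hand_eye']; Rt=rot(s['eef_rot']); return Rt@T[:3,:3], Rt@T[:3,3]+s['eef_pos']
def rays(p,uv,s=None):
    uv=np.asarray(uv,float).reshape(-1,1,2)
    n=cv2.undistortPoints(uv,p['camera_matrix'],p['D'])[:,0]
    C,o=campose(p,s); d=np.c_[n[:,0],-n[:,1],-np.ones(len(n))]@C.T
    return o,d
def onplane(p,uv,z,s=None):
    o,d=rays(p,uv,s); return o+d*((z-o[2])/d[:,2])[:,None]
def cloud(p,dep,s=None):
    v,u=np.mgrid[0:400,0:640]; uv=np.stack([u,v],-1).reshape(-1,2)
    o,d=rays(p,uv,s); P=o+d*dep.reshape(-1,1); P[dep.ravel()<=0]=np.nan
    return P.reshape(400,640,3)
def project(p,X,s=None):
    C,o=campose(p,s); c=(np.asarray(X,float)-o)@C; c=c*[1,-1,-1]
    return cv2.projectPoints(c.reshape(-1,1,3),np.zeros(3),np.zeros(3),p['camera_matrix'],p['D'])[0][:,0]
def load(n): return pickle.load(open(n+'.pkl','rb'))
def snap(name,tag):
    s=ctrl.state(); im,d=ctrl.camera(name); p=ctrl.camera_params(name)
    pickle.dump((im,d,p,s),open(tag+'.pkl','wb')); save(tag+'.png',im); return im,d,p,s
def crop(im,x0,x1,y0,y1,k): return cv2.resize(im[y0:y1,x0:x1],None,fx=k,fy=k,interpolation=cv2.INTER_CUBIC)
E
python3 - <<'E'
from h import *
im,d,p,s=load('top0'); save('c1.png',crop(im,200,400,150,300,4))
P=cloud(p,d)
for z in [0]:
  print(np.nanmedian(P[300:330,420:460,2]))
# holder/stand heights
for (u,v) in [(266,239),(264,228),(246,265),(351,190),(351,205),(351,215),(435,228)]: print(u,v,P[v,u].round(1))
im,d,p,s=load('side0'); save('c2.png',crop(im,180,400,100,260,3.6))
P=cloud(p,d)
for (u,v) in [(285,172),(271,150),(357,195),(365,215),(212,160)]: print(u,v,P[v,u].round(1))
E
```

```text
-0.9533606861178896
266 239 [447.7 273.9  49.1]
264 228 [475.2 273.4  94.4]
246 265 [368.1 327.   66.7]
351 190 [595.   20.9  79.8]
351 205 [550.   20.5  77.9]
351 215 [530.9  18.3   9.5]
435 228 [ 487.6 -231.4   57.4]
285 172 [499.8 237.   44. ]
271 150 [483.4 278.1  93.6]
357 195 [588.1  32.8  82.1]
365 215 [566.2 -33.9  84.6]
212 160 [345.5 343.4  70.4]
```

View pics/c1.png

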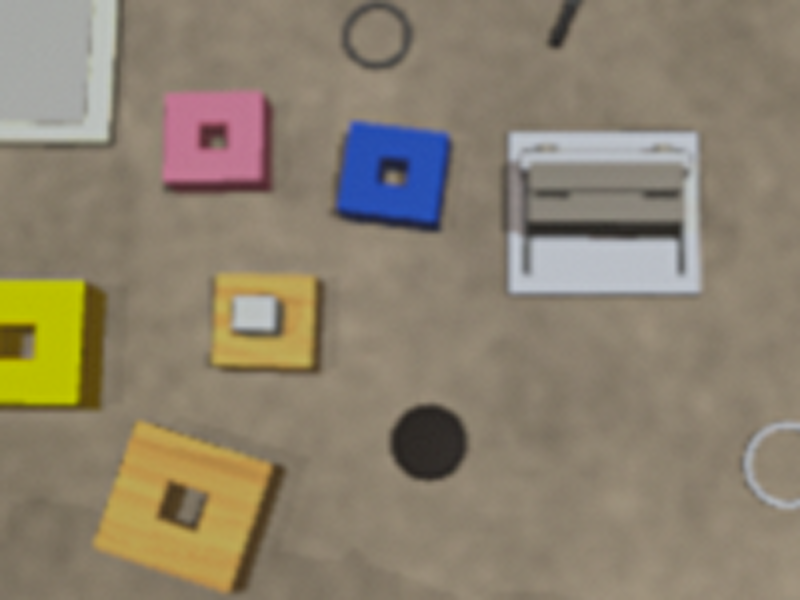

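View pics/c2.png

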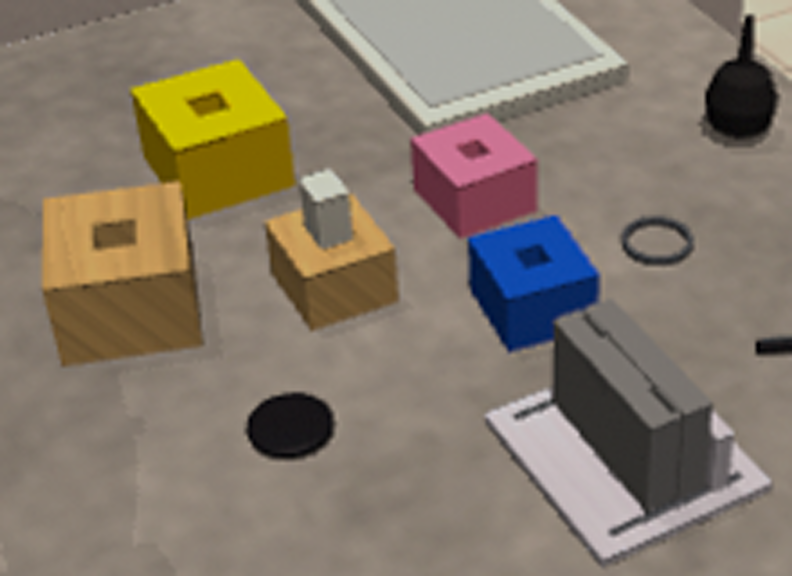

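```bash
python3 - <<'E'
from h import *
im,d,p,s=load('top0'); hsv=cv2.cvtColor(im,cv2.COLOR_RGB2HSV)
print('tool axes',rot(s['eef_rot']).round(3).tolist())
# stand
P=cloud(p,d)
m=((P[...,2]>40)&(P[...,2]<60)&(hsv[...,1]>90)); m[:,:250]=0;m[:,282:]=0;m[:216]=0;m[245:]=0
def rect(m,z):
    c=max(cv2.findContours(m.astype(np.uint8),cv2.RETR_EXTERNAL,cv2.CHAIN_APPROX_NONE)[0],key=cv2.contourArea)
    W=onplane(p,c[:,0,:],z)[:,:2].astype(np.float32)
    return cv2.minAreaRect(W)
print('stand',rect(m,50))
m=(P[...,2]>85); m[:,:250]=0;m[:,282:]=0;m[:216]=0;m[245:]=0
print('handle',rect(m,95),m.sum())
v=hsv[...,2];m=((v>140)&(hsv[...,1]<40)); m[:,:320]=0;m[:,382:]=0;m[:175]=0;m[230:]=0
print('plate',rect(m,10))
m=(P[...,2]>70); m[:,:320]=0;m[:,382:]=0;m[:175]=0;m[230:]=0
print('cass',rect(m,85),m.sum())
E
```

```text
tool axes [[0.937, -0.001, 0.348], [-0.348, -0.002, 0.937], [0.0, -1.0, -0.002]]
stand ((476.5296936035156, 275.98388671875), (69.92939758300781, 76.11682891845703), 1.0291552543640137)
handle ((475.14996337890625, 274.6639404296875), (23.484434127807617, 32.56223678588867), 0.9780527949333191) 101
plate ((572.5244140625, 19.086734771728516), (127.38760375976562, 149.94886779785156), 0.8481528759002686)
cass ((571.2758178710938, 20.774532318115234), (45.24911117553711, 112.63229370117188), 0.7868232131004333) 612
```

Call:
move_arm:
  plan:
    - [[350,10,-200],[0,1.197,0],85]
    - [[350,10,-200],[0,1.197,0],85]
    - [[350,10,-200],[0,1.197,0],85]
    - [[350,10,-200],[0,1.197,0],85]
    - [[350,10,-200],[0,1.197,0],85]
    - [[350,10,-200],[0,1.197,0],85]
    - [[350,10,-200],[0,1.197,0],85]
    - [[350,10,-200],[0,1.197,0],85]
    - [[350,10,-200],[0,1.197,0],85]
    - [[350,10,-200],[0,1.197,0],85]

```text
t: 1.4
eef_pos: [475.0, 278.1, 221.2]
eef_rot: [-0.505, 0.505, -0.495, 0.494]
contact_force: [0.0, -0.5, 0.3]
grip_width: 84.9
```

```bash
python3 - <<'E'
from h import *
im,d,p,s=snap('wrist','w1')
print(s['joint_positions'].round(2),s['eef_pos'],rot(s['eef_rot']).round(3).tolist(),s['t'])
P=cloud(p,d,s); print(P[150:400:25,320].round(0).tolist())
E
```

```text
[-0.66  0.4   0.12  1.72 -0.06  1.03 -0.49] [475.04889137 278.12064863 221.18563412] [[0.022, -0.001, 1.0], [-1.0, 0.001, 0.022], [-0.001, -1.0, -0.001]] 1.4
[[471.0, 304.0, 49.0], [472.0, 290.0, 94.0], [472.0, 266.0, 94.0], [472.0, 200.0, -2.0], [473.0, 165.0, -2.0], [474.0, 128.0, -2.0], [474.0, 88.0, -1.0], [475.0, 45.0, -2.0], [476.0, -0.0, -1.0], [475.0, 290.0, 302.0]]
```

View pics/w1.png

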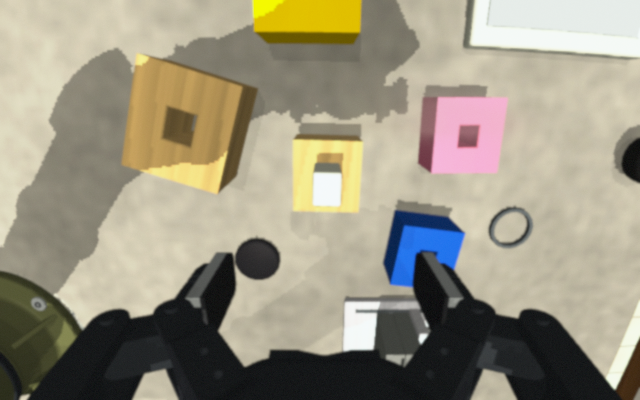

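```bash
cat >> h.py <<'E'
def rectm(p,m,z,s=None):
    c=max(cv2.findContours(m.astype(np.uint8),cv2.RETR_EXTERNAL,cv2.CHAIN_APPROX_NONE)[0],key=cv2.contourArea)
    return cv2.minAreaRect(onplane(p,c[:,0,:],z,s)[:,:2].astype(np.float32)), len(c)
E
python3 - <<'E'
from h import *
im,d,p,s=load('w1'); P=cloud(p,d,s); hsv=cv2.cvtColor(im,cv2.COLOR_RGB2HSV)
save('c3.png',crop(im,260,400,110,230,5))
box=np.zeros((400,640),bool); box[120:225,280:375]=1
m=box&(P[...,2]>86); print(rectm(p,m,95,s))
m=box&(P[...,2]>86)&(hsv[...,2]>200)&(hsv[...,1]<40); print(rectm(p,m,95,s))
m=box&(P[...,2]>40)&(P[...,2]<60)&(hsv[...,1]>60); mm=m|(box&(P[...,2]>60)); print(rectm(p,m,50,s))
ys,xs=np.where(m); print(xs.min(),xs.max(),ys.min(),ys.max())
E
```

```text
(((477.7680969238281, 277.4464111328125), (25.59813117980957, 32.73503875732422), 0.5816823840141296), 120)
(((478.22650146484375, 276.9486389160156), (24.71537971496582, 30.129962921142578), 0.6372162699699402), 115)
(((478.626953125, 277.064453125), (77.0985107421875, 67.89508056640625), 89.6025619506836), 272)
294 362 139 212
```

View pics/c3.png

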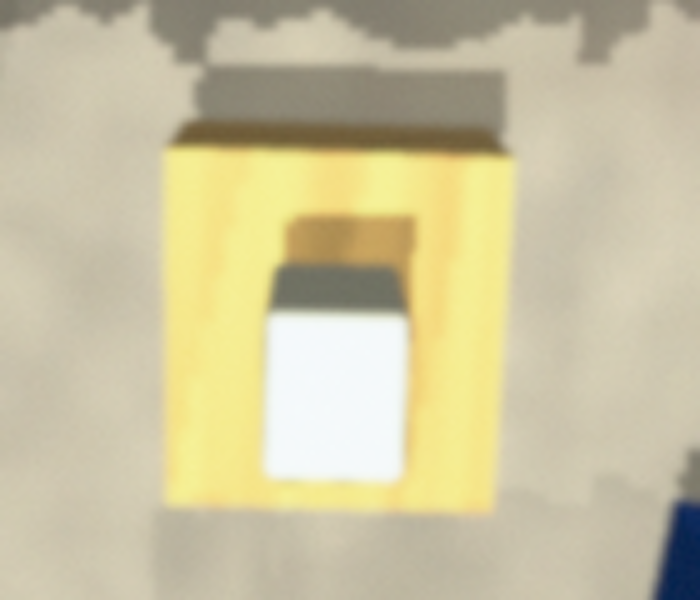

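Call:
move_arm:
  plan:
    - [[1,0,3],[0,0.01,0],85]
    - [[1,60,3],[0,0.01,0],85]
    - [[1,110,3],[0,0.01,0],85]
    - [[1,145,3],[0,0.01,0],85]
    - [[1,164,3],[0,0.01,0],85]
    - [[1,164,3],[0,0.01,0],85]

```text
t: 2.2
eef_pos: [478.3, 275.3, 56.0]
eef_rot: [-0.501, 0.503, -0.498, 0.498]
contact_force: [0.1, -0.1, 0.1]
grip_width: 84.9
```

Call:
move_arm:
  plan:
    - [[0,0,0],[0,0,0],50]
    - [[0,0,0],[0,0,0],35]
    - [[0,0,0],[0,0,0],30]
    - [[0,0,0],[0,0,0],20]
    - [[0,0,0],[0,0,0],10]
    - [[0,0,0],[0,0,0],10]
    - [[0,0,0],[0,0,0],10]

```text
t: 3.08
eef_pos: [479.5, 275.7, 58.1]
eef_rot: [0.502, -0.502, 0.498, -0.498]
contact_force: [-1.0, -0.6, 7.1]
grip_width: 25.7
```

```bash
python3 - <<'E'
from h import *
im,d,p,s=snap('wrist','w2')
print(s['eef_pos'],rot(s['eef_rot']).round(3).tolist(),s['grip_width'])
E
```

```text
[479.46194512 275.73524749  58.12238485] [[0.008, 0.001, 1.0], [-1.0, 0.001, 0.008], [-0.001, -1.0, 0.001]] 25.65795629492989
```

View pics/w2.png

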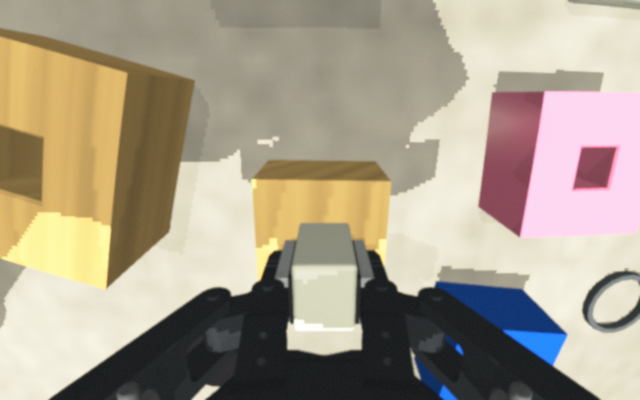

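Call:
move_arm:
  plan:
    - [[0,-20,0],[0,0,0],10]
    - [[0,-60,0],[0,0,0],10]
    - [[0,-110,0],[0,0,0],10]
    - [[50,-127,15],[0,0,0],10]
    - [[105,-127,32],[0,0,0],10]
    - [[160,-127,50],[0,0,0],10]
    - [[215,-127,67],[0,0,0],10]
    - [[265,-127,83],[0,0,0],10]
    - [[288,-127,90],[0,0,0],10]
    - [[288,-127,90],[0,0,0],10]

```text
t: 4.38
eef_pos: [571.5, -14.5, 184.1]
eef_rot: [-0.501, 0.501, -0.499, 0.499]
contact_force: [0.2, 1.5, -0.4]
grip_width: 25.5
```

```bash
python3 - <<'E'
from h import *
im,d,p,s=snap('wrist','w3')
print(s['eef_pos'],rot(s['eef_rot']).round(3).tolist(),s['grip_width'],s['contact_force'],s['t'])
save('c4.png',crop(im,220,420,60,210,4))
E
```

```text
[571.50026167 -14.51151016 184.14558013] [[0.004, -0.0, 1.0], [-1.0, -0.001, 0.004], [0.001, -1.0, -0.0]] 25.539391971466834 [ 0.24325215  1.46959103 -0.35472795] 4.375
```

View pics/w3.png

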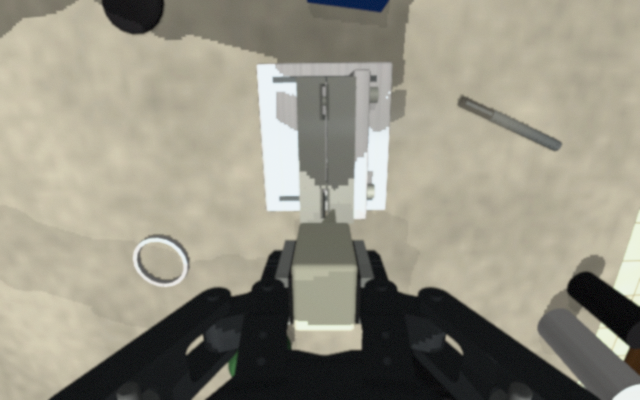

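View pics/c4.png

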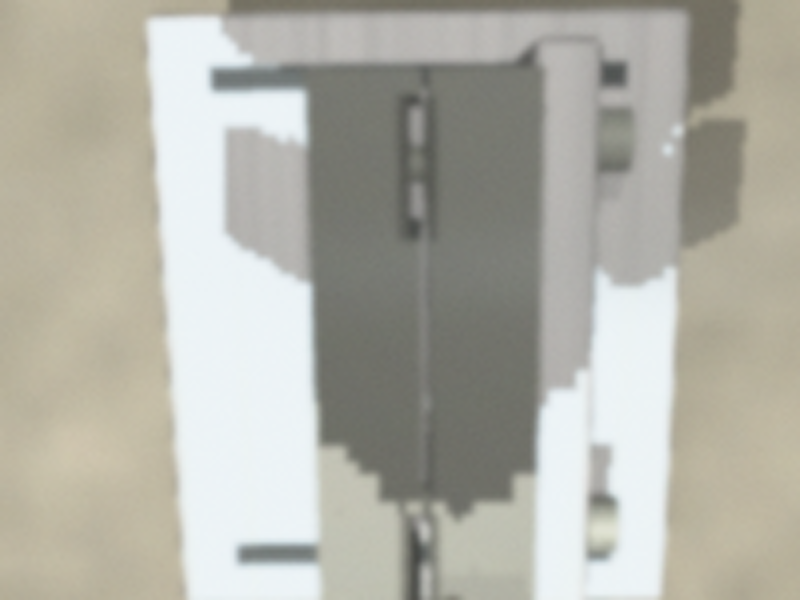

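```bash
python3 - <<'E'
from h import *
im,d,p,s=load('w3'); P=cloud(p,d,s); hsv=cv2.cvtColor(im,cv2.COLOR_RGB2HSV); g=im.mean(2)
Rt=rot(s['eef_rot'])
T=(P-s['eef_pos'])@Rt   # tool coords
# handle
save('c5.png',crop(im,260,400,210,340,5))
b=np.zeros(g.shape,bool); b[200:340,280:370]=1
for r in range(222,335,12):
    row=T[r,285:368]; print(r,[tuple(row[i].round(0)) for i in (10,40,70)], g[r,285:368:3].round(0).astype(int).tolist())
# exact seam rows
for r in (80,130,150,170): print(r,g[r,312:336].round(0).astype(int).tolist())
for r in (90,95,100,110): print(r,g[r,312:336].round(0).astype(int).tolist())
E
```

```text
222 [(np.float64(58.0), np.float64(185.0), np.float64(-32.0)), (np.float64(-8.0), np.float64(29.0), np.float64(1.0)), (np.float64(58.0), np.float64(186.0), np.float64(36.0))] [176, 173, 169, 164, 157, 162, 155, 153, 146, 147, 148, 147, 130, 98, 98, 97, 97, 127, 147, 144, 148, 161, 167, 160, 157, 158, 158, 160]
234 [(np.float64(73.0), np.float64(185.0), np.float64(-33.0)), (np.float64(-16.0), np.float64(-6.0), np.float64(1.0)), (np.float64(73.0), np.float64(185.0), np.float64(36.0))] [181, 180, 180, 170, 135, 99, 100, 100, 100, 98, 100, 100, 99, 98, 99, 100, 101, 99, 101, 99, 101, 100, 139, 159, 157, 158, 159, 160]
246 [(np.float64(-12.0), np.float64(-9.0), np.float64(-13.0)), (np.float64(-17.0), np.float64(-19.0), np.float64(1.0)), (np.float64(-12.0), np.float64(-9.0), np.float64(15.0))] [86, 80, 80, 61, 97, 101, 101, 101, 99, 100, 99, 100, 101, 99, 100, 100, 100, 101, 98, 100, 100, 101, 94, 58, 79, 82, 83, 152]
258 [(np.float64(-17.0), np.float64(-30.0), np.float64(-11.0)), (np.float64(-17.0), np.float64(-31.0), np.float64(1.0)), (np.float64(-12.0), np.float64(-21.0), np.float64(14.
[... 2283 characters left out ...]
0, 110, 109, 110, 110, 109, 111, 117, 124, 121, 112, 110, 109, 109, 111, 109, 109, 110, 112]
170 [108, 107, 108, 109, 108, 108, 107, 107, 109, 108, 108, 109, 111, 117, 110, 100, 102, 105, 108, 107, 109, 110, 108, 107]
90 [116, 116, 119, 117, 116, 115, 111, 101, 95, 101, 125, 146, 150, 134, 111, 95, 97, 107, 115, 118, 118, 119, 119, 117]
95 [117, 116, 117, 117, 116, 116, 110, 103, 94, 94, 111, 131, 137, 125, 101, 92, 96, 106, 115, 117, 118, 117, 118, 117]
100 [115, 118, 116, 115, 117, 115, 112, 104, 92, 93, 106, 118, 120, 112, 100, 93, 95, 106, 113, 117, 116, 116, 116, 117]
110 [116, 114, 115, 115, 116, 113, 112, 103, 96, 96, 114, 135, 146, 136, 114, 95, 97, 106, 114, 116, 117, 117, 116, 116]
```

View pics/c5.png

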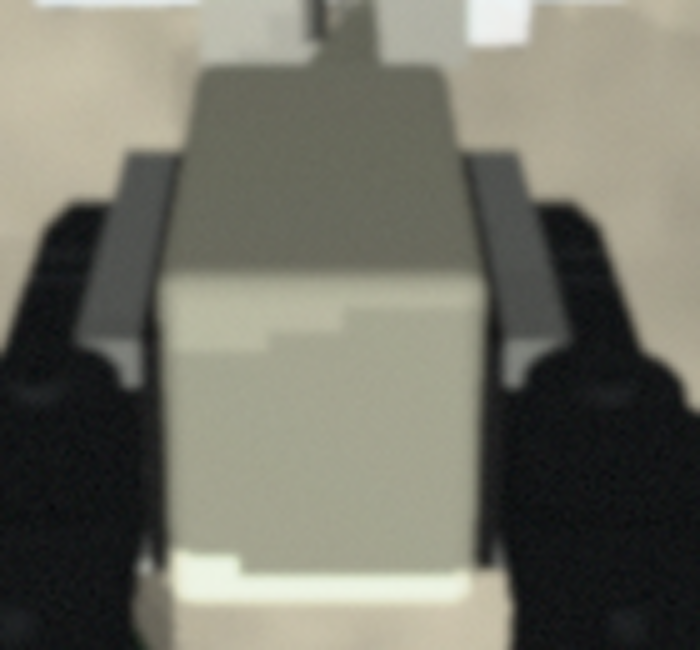

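```bash
python3 - <<'E'
from h import *
im,d,p,s=load('w3'); g=im.mean(2); Rt=rot(s['eef_rot'])
def tool(uv,ty):
    o,dd=rays(p,uv,s); o=(o-s['eef_pos'])@Rt; dd=dd@Rt
    return o+dd*((ty-o[1])/dd[:,1])[:,None]
def edge(r,a,b,rise):
    x=np.diff(g[r,a:b+1].astype(float)); x=x if rise else -x; x=np.clip(x,0,None)
    return a+.5+(x*np.arange(len(x))).sum()/x.sum()
for r in (285,295,305,315):
    L=edge(r,290,299,1);Rr=edge(r,351,360,0); print(r,round(L,2),round(Rr,2),tool([(L,r),(Rr,r)],-36).round(2).tolist())
print(g[260:272,325].round(),g[318:335,325].round())
print(tool([(325,265),(325,329)],-36).round(1))
# expected line u of tool z=0 at plane z=85 along rows; seam
W=onplane(p,[(325.1,80),(325.2,130),(325.3,150),(325.0,170),(319.0,95),(328.7,95),(319,105),(328.7,105)],85,s); print(W.round(2))
E
```

```text
285 292.5 355.58 [[-8.35, -36.0, -11.59], [-8.37, -36.0, 13.17]]
295 292.92 355.32 [[-3.7, -36.0, -11.58], [-3.72, -36.0, 13.22]]
305 293.2 355.23 [[1.07, -36.0, -11.63], [1.06, -36.0, 13.35]]
315 293.45 354.89 [[5.99, -36.0, -11.69], [5.97, -36.0, 13.38]]
[100. 102. 104. 110. 123. 139. 153. 161. 167. 172. 175. 176.] [156. 155. 156. 156. 156. 159. 179. 213. 231. 235. 233. 227. 211. 194.
 185. 184. 184.]
[[-17.3 -36.    1.1]
 [ 13.1 -36.    1.2]]
[[572.65  75.3   85.  ]
 [572.9   39.25  85.  ]
 [573.06  23.96  85.  ]
 [572.9    8.09  85.  ]
 [568.21  64.77  85.  ]
 [575.35  64.79  85.  ]
 [568.2   57.62  85.  ]
 [575.41  57.65  85.  ]]
```

Call:
move_arm:
  plan:
    - [[-40,0,-6],[0,-0.005,0],10]
    - [[-72.5,15,-6],[0,-0.005,0],10]
    - [[-72.5,40,-6],[0,-0.005,0],10]
    - [[-72.5,40,-6],[0,-0.005,0],10]
    - [[-72.5,40,-6],[0,-0.005,0],10]

```text
t: 5.05
eef_pos: [565.0, 61.1, 145.0]
eef_rot: [0.503, -0.503, 0.497, -0.497]
contact_force: [-0.1, -0.3, -1.0]
grip_width: 25.5
```

```bash
python3 - <<'E'
from h import *
im,d,p,s=snap('side','s1')
print(s['eef_pos'],rot(s['eef_rot']).round(3).tolist(),s['grip_width'],s['contact_force'],s['t'])
save('c6.png',crop(im,280,430,110,260,5))
im,d,p,s=snap('wrist','w4')
E
```

```text
[564.95600082  61.07781534 144.99520828] [[0.013, 0.0, 1.0], [-1.0, 0.0, 0.013], [-0.0, -1.0, 0.0]] 25.45118002948401 [-0.13578159 -0.34598566 -0.96677785] 5.05
```

View pics/c6.png

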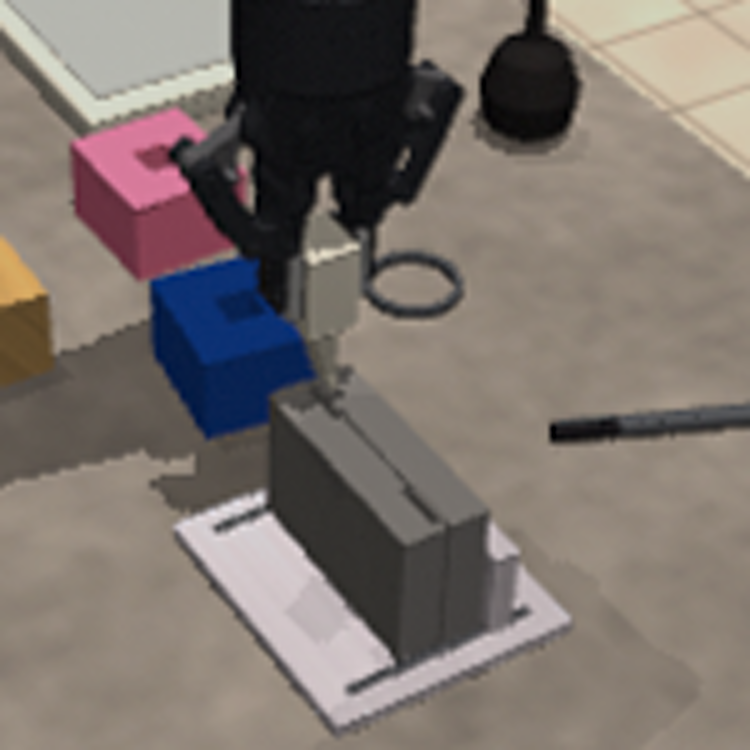

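View pics/w4.png

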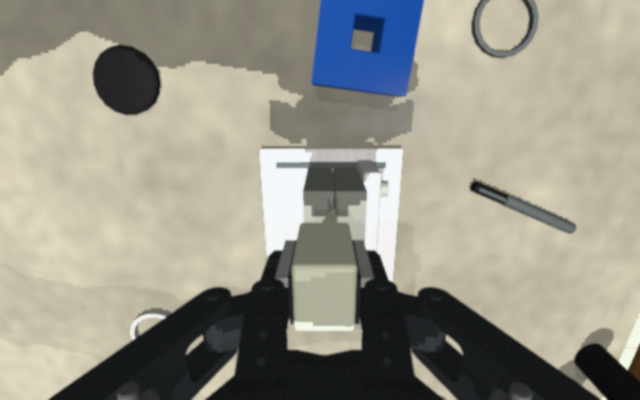

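```bash
python3 - <<'E'
from h import *
im,d,p,s=load('w4')
save('c7.png',crop(im,290,380,150,240,7))
print(s['eef_pos'])
# predicted tip corners at measured calibration
Rt=rot(s['eef_rot'])
for z in (5,7,13.0): print(z,project(p,s['eef_pos']+Rt@np.array([-10-0,48.,z]),s))
print(onplane(p,[(332.5,172),(332.7,180)],85,s))
E
```

```text
[565.28133972  60.80429891 145.27277893]
5 [[330.60669665 207.45814811]]
7 [[333.70705965 207.45919946]]
13.0 [[343.00598147 207.46156028]]
[[571.31908896  91.38949681  85.        ]
 [571.57038475  85.90807207  85.        ]]
```

View pics/c7.png

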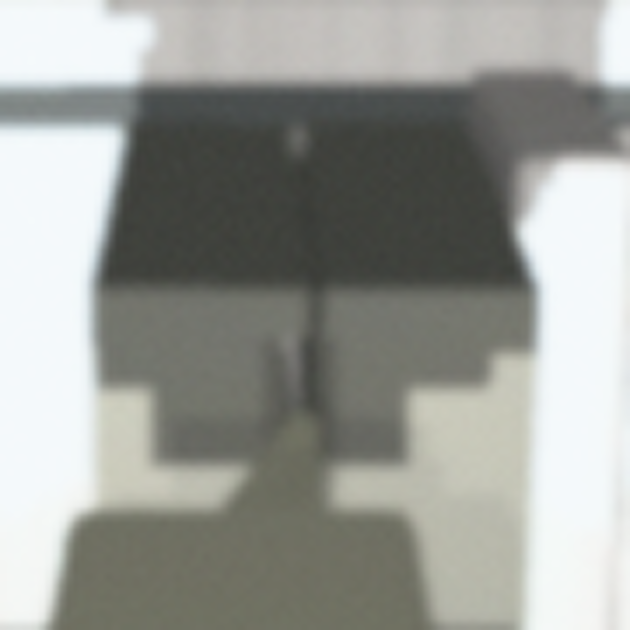

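Call:
move_arm:
  plan:
    - [[3,0,-0.7],[0,0,0],10]
    - [[3,5,-0.7],[0,0,0],10]
    - [[3,10,-0.7],[0,0,0],10]
    - [[3,12,-0.7],[0,0,0],10]
    - [[3,14,-0.7],[0,0,0],10]
    - [[3,16,-0.7],[0,0,0],10]
    - [[3,18,-0.7],[0,0,0],10]
    - [[3,18,-0.7],[0,0,0],10]

```text
t: 6.15
eef_pos: [565.2, 57.7, 126.6]
eef_rot: [0.504, -0.503, 0.496, -0.497]
contact_force: [4.0, 0.5, 0.5]
grip_width: 25.6
```

Call:
move_arm:
  plan:
    - [[0,0.5,1],[0,0,0],10]
    - [[0,2,1],[0,0,0],10]
    - [[0,3.5,1],[0,0,0],10]
    - [[0,5,1],[0,0,0],10]
    - [[0,5,1],[0,0,0],10]

```text
t: 6.78
eef_pos: [565.7, 57.7, 121.5]
eef_rot: [0.504, -0.503, 0.496, -0.497]
contact_force: [4.0, -0.0, 3.7]
grip_width: 25.4
```

Call:
move_arm:
  plan:
    - [[0,0,1.2],[0,0,0],10]
    - [[0,1.5,1.2],[0,0,0],10]
    - [[0,3,1.2],[0,0,0],10]
    - [[0,3,1.2],[0,0,0],10]

```text
t: 7.28
eef_pos: [565.9, 57.7, 118.2]
eef_rot: [-0.503, 0.504, -0.497, 0.496]
contact_force: [1.4, 0.3, 4.3]
grip_width: 25.5
```

Call:
move_arm:
  plan:
    - [[0,-4,-0.3],[0,0,0],10]
    - [[0,-12,-0.5],[0,0,0],10]
    - [[0,-26,-0.5],[0,0,0],10]
    - [[40,-28,-0.5],[0,0,0],10]
    - [[79.5,-28,-0.5],[0,0,0],10]
    - [[79.5,-28,-0.5],[0,0,0],10]
    - [[79.5,-28,-0.5],[0,0,0],10]

```text
t: 8.15
eef_pos: [566.7, -21.3, 146.7]
eef_rot: [0.503, -0.503, 0.497, -0.497]
contact_force: [-0.8, 1.8, -1.2]
grip_width: 24.9
```

```bash
python3 - <<'E'
from h import *
im,d,p,s=snap('wrist','w5')
print(s['eef_pos'],rot(s['eef_rot']).round(3).tolist(),s['contact_force'],s['t'])
save('c8.png',crop(im,260,400,80,240,4))
E
```

```text
[566.73548591 -21.26482374 146.72601194] [[0.013, -0.0, 1.0], [-1.0, 0.001, 0.013], [-0.001, -1.0, -0.0]] [-0.81338299  1.75280203 -1.15733854] 8.15
```

View pics/c8.png

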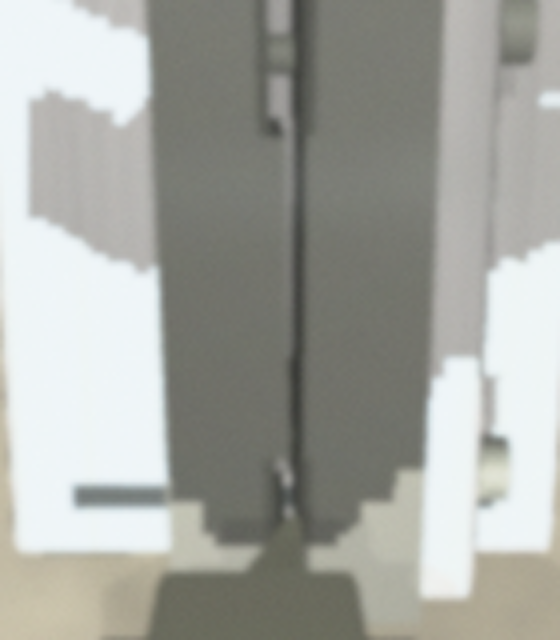

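Call:
move_arm:
  plan:
    - [[0.5,5,-0.6],[0,0,0],10]
    - [[0.5,11,-0.6],[0,0,0],10]
    - [[0.5,13.5,-0.6],[0,0,0],10]
    - [[0.5,15.5,-0.6],[0,0,0],10]
    - [[0.5,17.5,-0.6],[0,0,0],10]
    - [[0.5,19.5,-0.6],[0,0,0],10]
    - [[0.5,19.5,-0.6],[0,0,0],10]

```text
t: 9.07
eef_pos: [566.5, -22.3, 126.8]
eef_rot: [0.503, -0.503, 0.497, -0.497]
contact_force: [1.4, 0.2, -0.8]
grip_width: 25.4
```

Call:
move_arm:
  plan:
    - [[0,1.5,0.5],[0,0,0],10]
    - [[0,3,0.7],[0,0,0],10]
    - [[0,4.5,0.7],[0,0,0],10]
    - [[0,6,0.7],[0,0,0],10]
    - [[0,8,0.7],[0,0,0],10]
    - [[0,8,0.7],[0,0,0],10]

```text
t: 9.82
eef_pos: [567.1, -22.4, 119.3]
eef_rot: [0.503, -0.503, 0.497, -0.497]
contact_force: [-1.8, -0.1, 5.9]
grip_width: 25.3
```

Call:
move_arm:
  plan:
    - [[0,1.5,-0.2],[0,0,0],10]
    - [[0,3,-0.2],[0,0,0],10]
    - [[0,5,-0.2],[0,0,0],10]
    - [[0,6.5,-0.2],[0,0,0],10]
    - [[0,8,-0.2],[0,0,0],10]
    - [[0,8,-0.2],[0,0,0],10]

```text
t: 10.58
eef_pos: [567.0, -22.5, 111.4]
eef_rot: [0.503, -0.503, 0.497, -0.497]
contact_force: [-1.5, -0.6, 5.8]
grip_width: 25.2
```

```bash
python3 - <<'E'
from h import *
im,d,p,s=snap('wrist','w6')
print(s['eef_pos'],rot(s['eef_rot']).round(3).tolist(),s['contact_force'],s['t'])
save('c9.png',crop(im,250,400,60,240,4))
E
```

```text
[567.02161601 -22.47162247 111.37824586] [[0.013, 0.001, 1.0], [-1.0, -0.0, 0.013], [0.0, -1.0, 0.001]] [-1.53475674 -0.62165517  5.75995547] 10.575
```

View pics/c9.png

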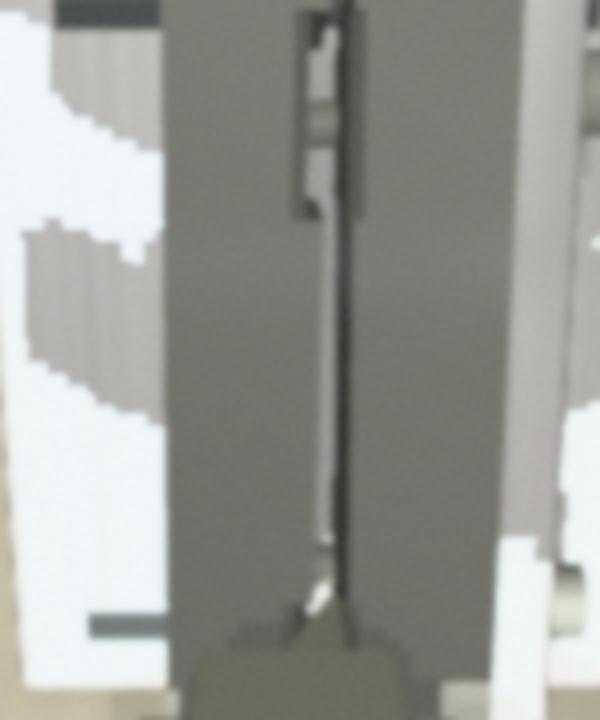

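Call:
move_arm:
  plan:
    - [[0,-5,-0.3],[0,0,0],10]
    - [[0,-20,-0.5],[0,0,0],10]
    - [[0,-36,-0.5],[0,0,0],10]
    - [[-40,-36,-0.5],[0,0,0],10]
    - [[-80,-36,-0.5],[0,0,0],10]
    - [[-80,-36,-0.5],[0,0,0],10]
    - [[-80,-36,-0.5],[0,0,0],10]

```text
t: 11.5
eef_pos: [565.5, 57.2, 147.5]
eef_rot: [0.503, -0.503, 0.496, -0.497]
contact_force: [-0.7, -2.4, -0.9]
grip_width: 25.4
```

Call:
move_arm:
  plan:
    - [[0,6,-0.3],[0,0,0],10]
    - [[0,12,-0.3],[0,0,0],10]
    - [[0,15,-0.3],[0,0,0],10]
    - [[0,18,-0.3],[0,0,0],10]
    - [[0,21,-0.3],[0,0,0],10]
    - [[0,24,-0.3],[0,0,0],10]
    - [[0,24,-0.3],[0,0,0],10]

```text
t: 12.38
eef_pos: [565.1, 57.7, 122.6]
eef_rot: [-0.503, 0.503, -0.497, 0.497]
contact_force: [0.2, -0.4, -0.3]
grip_width: 25.5
```

Call:
move_arm:
  plan:
    - [[0,2,0.9],[0,0,0],10]
    - [[0,4,0.9],[0,0,0],10]
    - [[0,5.5,0.9],[0,0,0],10]
    - [[0,7,0.9],[0,0,0],10]
    - [[0,8.5,0.9],[0,0,0],10]
    - [[0,10,0.9],[0,0,0],10]
    - [[0,11.5,0.9],[0,0,0],10]
    - [[0,11.5,0.9],[0,0,0],10]

```text
t: 13.38
eef_pos: [565.9, 57.7, 111.9]
eef_rot: [0.503, -0.503, 0.497, -0.497]
contact_force: [-2.1, -0.1, 7.4]
grip_width: 25.5
```

Call:
move_arm:
  plan:
    - [[0,1.5,-0.2],[0,0,0],10]
    - [[0,3,-0.2],[0,0,0],10]
    - [[0,4.5,-0.2],[0,0,0],10]
    - [[0,6,-0.2],[0,0,0],10]
    - [[0,7.5,-0.2],[0,0,0],10]
    - [[0,8.3,-0.2],[0,0,0],10]
    - [[0,8.3,-0.2],[0,0,0],10]

```text
t: 14.25
eef_pos: [565.9, 57.8, 103.7]
eef_rot: [0.504, -0.503, 0.497, -0.497]
contact_force: [-2.2, -0.1, 7.0]
grip_width: 25.6
```

Call:
move_arm:
  plan:
    - [[0,-5,-0.3],[0,0,0],10]
    - [[0,-20,-0.5],[0,0,0],10]
    - [[0,-44,-0.7],[0,0,0],10]
    - [[40,-44,-0.9],[0,0,0],10]
    - [[80,-44,-0.9],[0,0,0],10]
    - [[80,-44,-0.9],[0,0,0],10]
    - [[80,-44,-0.9],[0,0,0],10]

```text
t: 15.12
eef_pos: [566.0, -21.8, 147.5]
eef_rot: [0.504, -0.503, 0.497, -0.497]
contact_force: [0.2, 0.6, -0.6]
grip_width: 25.1
```

```bash
python3 - <<'E'
from h import *
im,d,p,s=snap('wrist','w7')
print(s['eef_pos'],s['contact_force'],s['t'])
save('c10.png',crop(im,250,400,60,240,4))
Rt=rot(s['eef_rot'])
g=im.mean(2); print(g[258:275,325].round().tolist(), 'ref', load('w3')[0].mean(2)[258:275,325].round().tolist())
E
```

```text
[565.97899557 -21.80209997 147.53116665] [ 0.23250307  0.57813406 -0.56418803] 15.125
[102.0, 103.0, 102.0, 104.0, 105.0, 113.0, 126.0, 142.0, 155.0, 165.0, 170.0, 174.0, 178.0, 180.0, 181.0, 180.0, 177.0] ref [102.0, 101.0, 100.0, 102.0, 104.0, 110.0, 123.0, 139.0, 153.0, 161.0, 167.0, 172.0, 175.0, 176.0, 178.0, 178.0, 176.0]
```

View pics/c10.png

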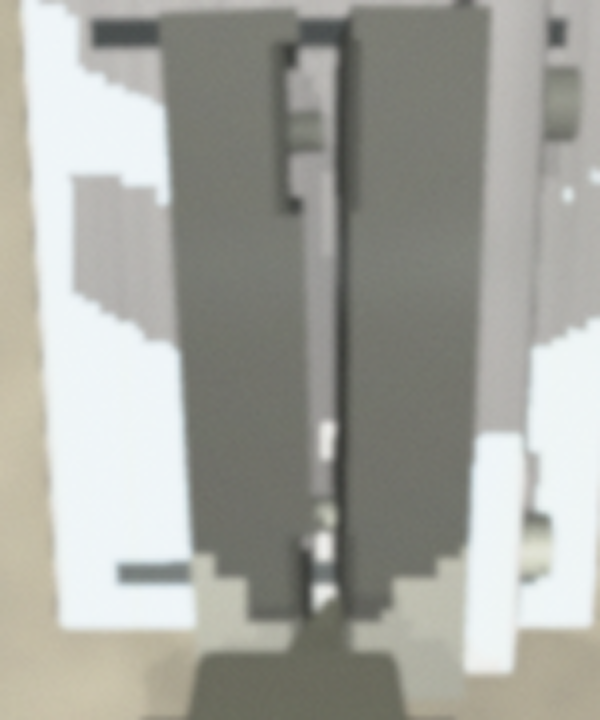

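Call:
move_arm:
  plan:
    - [[0,6,0.4],[0,0,0],10]
    - [[0,12,0.4],[0,0,0],10]
    - [[0,16,0.4],[0,0,0],10]
    - [[0,20,0.4],[0,0,0],10]
    - [[0,24,0.4],[0,0,0],10]
    - [[0,28,0.4],[0,0,0],10]
    - [[0,32,0.8],[0,0,0],10]
    - [[0,32,0.8],[0,0,0],10]

```text
t: 16.18
eef_pos: [566.7, -22.3, 114.7]
eef_rot: [-0.503, 0.503, -0.497, 0.497]
contact_force: [1.0, 0.4, -1.0]
grip_width: 24.9
```

Call:
move_arm:
  plan:
    - [[0,1.5,0.3],[0,0,0],10]
    - [[0,3,0.3],[0,0,0],10]
    - [[0,4.5,0.3],[0,0,0],10]
    - [[0,6,0.3],[0,0,0],10]
    - [[0,7.5,0.3],[0,0,0],10]
    - [[0,9,0.3],[0,0,0],10]
    - [[0,10.5,0.3],[0,0,0],10]
    - [[0,11,0.3],[0,0,0],10]
    - [[0,11,0.3],[0,0,0],10]

```text
t: 17.3
eef_pos: [567.0, -22.4, 104.7]
eef_rot: [0.503, -0.503, 0.497, -0.497]
contact_force: [-1.6, -0.0, 6.5]
grip_width: 24.9
```

Call:
move_arm:
  plan:
    - [[0,0.7,0],[0,0,0],10]
    - [[0,1.4,0],[0,0,0],10]
    - [[0,1.4,0],[0,0,0],10]

```text
t: 17.68
eef_pos: [567.1, -22.4, 103.3]
eef_rot: [0.503, -0.503, 0.497, -0.497]
contact_force: [-2.0, -1.1, 8.0]
grip_width: 25.3
```

Call:
move_arm:
  plan:
    - [[0,-5,-0.3],[0,0,0],10]
    - [[0,-20,-0.5],[0,0,0],10]
    - [[0,-50,-0.7],[0,0,0],10]
    - [[0,-85,1],[0,0,0],10]
    - [[10,-97,4],[0,0,0],10]
    - [[20,-97,4],[0,0,0],10]
    - [[20,-97,4],[0,0,0],10]

```text
t: 18.55
eef_pos: [570.3, -43.9, 198.5]
eef_rot: [-0.502, 0.503, -0.498, 0.497]
contact_force: [1.2, 0.1, -0.9]
grip_width: 25.3
```

```bash
python3 - <<'E'
from h import *
im,d,p,s=snap('wrist','w8')
print(s['eef_pos'],s['contact_force'],s['t'])
save('c11.png',crop(im,230,410,60,210,4))
g=im.mean(2)
for r in range(90,200,10): print(r,onplane(p,[(320,r)],85,s)[0,1].round(1),g[r,296:350].round().astype(int).tolist())
E
```

```text
[570.34777603 -43.86904965 198.47916912] [ 1.18935233  0.08210766 -0.91229592] 18.55
90 39.2 [116, 116, 116, 117, 117, 117, 117, 118, 118, 116, 116, 117, 116, 117, 117, 117, 118, 117, 117, 118, 118, 118, 115, 110, 110, 129, 149, 155, 155, 158, 164, 166, 146, 120, 110, 114, 118, 118, 119, 119, 119, 117, 119, 120, 118, 119, 119, 118, 119, 119, 120, 120, 119, 120]
100 31.7 [179, 161, 134, 117, 115, 116, 116, 116, 115, 115, 115, 117, 116, 116, 116, 117, 117, 116, 116, 116, 118, 116, 113, 108, 110, 127, 147, 154, 153, 154, 153, 151, 133, 115, 109, 113, 117, 117, 118, 117, 118, 118, 118, 118, 118, 118, 118, 117, 117, 119, 116, 120, 119, 118]
110 24.0 [119, 117, 115, 115, 114, 114, 114, 116, 114, 116, 114, 115, 116, 116, 116, 116, 115, 114, 114, 115, 116, 114, 114, 108, 105, 124, 145, 154, 153, 153, 152, 148, 134, 115, 108, 115, 117, 118, 117, 117, 117, 116, 119, 119, 117, 120, 117, 118, 117, 118, 118, 118, 119, 119]
120 16.3 [117, 117, 117, 118, 118, 117, 116, 116, 117, 118, 118, 117, 118, 119, 118, 119, 119, 117, 119, 118, 118, 120, 116, 111, 109, 125, 146, 153, 154, 153, 152, 149, 134, 1
[... 1344 characters left out ...]
 153, 162, 164, 164, 164, 159, 142, 114, 95, 96, 102, 107, 108, 110, 108, 109, 109, 109, 110, 110, 110, 110, 110, 110, 113, 126, 156, 179]
180 -33.3 [199, 192, 190, 192, 191, 191, 191, 190, 192, 191, 191, 191, 192, 191, 191, 192, 192, 193, 187, 176, 158, 150, 145, 145, 159, 186, 208, 215, 217, 216, 214, 211, 200, 182, 170, 176, 181, 171, 150, 136, 146, 158, 162, 173, 184, 189, 190, 190, 190, 191, 189, 189, 190, 188]
190 -42.1 [171, 173, 174, 176, 174, 175, 175, 175, 176, 175, 175, 173, 171, 169, 168, 168, 168, 167, 166, 165, 162, 161, 161, 162, 163, 161, 163, 161, 162, 162, 163, 163, 164, 164, 164, 165, 167, 168, 169, 169, 169, 171, 172, 173, 172, 175, 175, 175, 174, 176, 175, 174, 175, 174]
```

View pics/c11.png

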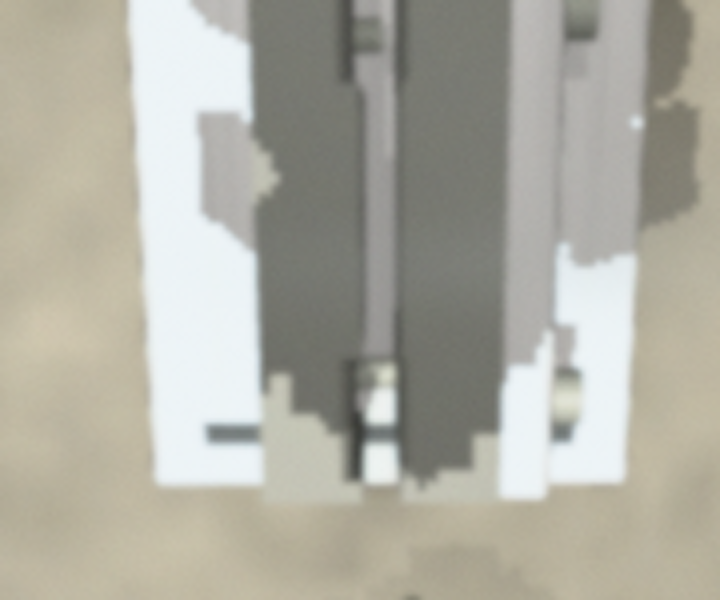

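```bash
python3 - <<'E'
from h import *
for t in ('w3','w8'):
    im,d,p,s=load(t); g=cv2.GaussianBlur(im.mean(2).astype(np.float32),(3,3),0)
    for r in range(80,182,8):
        x=np.diff(g[r].astype(float)); 
        a=285+np.argmin(x[285:312]); b=340+np.argmax(x[340:368])
        def sub(i):
            y=np.abs(x[i-2:i+3]); return i-2+.5+(y*np.arange(5)).sum()/y.sum()
        a,b=sub(a),sub(b)
        W=onplane(p,[(a,r),(b,r)],85,s); print(t,r,W[0,1].round(0),round(a,1),round(b,1),(W[1,0]-W[0,0]).round(2))
E
```

```text
w3 80 75.0 295.6 355.6 43.69
w3 88 70.0 296.2 355.7 43.58
w3 96 64.0 296.6 355.5 43.42
w3 104 58.0 296.3 355.4 43.86
w3 112 53.0 296.4 355.3 44.0
w3 120 47.0 296.6 354.8 43.87
w3 128 41.0 297.1 355.1 44.03
w3 136 35.0 297.5 368.1 53.95
w3 144 29.0 297.7 367.8 53.96
w3 152 22.0 297.9 354.5 43.94
w3 160 16.0 298.5 355.3 44.39
w3 168 10.0 299.1 353.8 43.05
w3 176 3.0 309.2 353.7 35.33
w8 80 46.0 292.3 357.2 50.03
w8 88 40.0 292.8 356.8 49.68
w8 96 34.0 294.4 356.6 48.59
w8 104 28.0 299.2 356.4 45.03
w8 112 22.0 293.3 356.4 50.03
w8 120 16.0 293.1 356.3 50.42
w8 128 10.0 293.7 355.8 49.95
w8 136 3.0 294.1 355.6 49.8
w8 144 -3.0 294.3 355.6 49.93
w8 152 -10.0 294.5 356.2 50.71
w8 160 -16.0 302.3 354.7 43.38
w8 168 -23.0 311.6 354.6 35.82
w8 176 -30.0 295.3 347.7 44.12
```

Call:
move_arm:
  plan:
    - [[-12,10,-2],[0,0,0],10]
    - [[-21.5,35,-3.5],[0,0,0],10]
    - [[-21.5,51,-3.5],[0,0,0],10]
    - [[-21.5,51,-3.5],[0,0,0],10]
    - [[-21.5,51,-3.5],[0,0,0],10]

```text
t: 19.23
eef_pos: [567.5, -20.3, 148.6]
eef_rot: [-0.503, 0.503, -0.497, 0.497]
contact_force: [0.6, -0.3, 0.3]
grip_width: 25.3
```

Call:
move_arm:
  plan:
    - [[2,6,-1.2],[0,0,0],10]
    - [[2,12,-1.2],[0,0,0],10]
    - [[2,16,-1.2],[0,0,0],10]
    - [[2,20,-1.2],[0,0,0],10]
    - [[2,25,-1.2],[0,0,0],10]
    - [[2,30,-1.2],[0,0,0],10]
    - [[2,35,-1.2],[0,0,0],10]
    - [[2,40,-1.2],[0,0,0],10]
    - [[2,40,-1.2],[0,0,0],10]

```text
t: 20.35
eef_pos: [566.2, -22.8, 108.2]
eef_rot: [-0.503, 0.503, -0.497, 0.497]
contact_force: [-0.2, -0.0, -1.0]
grip_width: 25.7
```

Down to about eef z 101.4 (depth 29.7), flush at x ≈ 567.

Call:
move_arm:
  plan:
    - [[0,1.5,0.8],[0,0,0],10]
    - [[0,3,0.8],[0,0,0],10]
    - [[0,4.3,0.8],[0,0,0],10]
    - [[0,5.5,0.8],[0,0,0],10]
    - [[0,6.8,0.8],[0,0,0],10]
    - [[0,6.8,0.8],[0,0,0],10]

```text
t: 21.1
eef_pos: [567.1, -22.9, 102.3]
eef_rot: [0.503, -0.503, 0.497, -0.497]
contact_force: [-0.9, -0.1, 5.4]
grip_width: 25.3
```

Call:
move_arm:
  plan:
    - [[0,1,0],[0,0,0],10]
    - [[0,1,0],[0,0,0],10]
    - [[0,-4,-0.3],[0,0,0],10]
    - [[0,-20,-0.5],[0,0,0],10]
    - [[0,-46,-0.7],[0,0,0],10]
    - [[-40,-46,-0.5],[0,0,0],10]
    - [[-80,-46,-0.2],[0,0,0],10]
    - [[-80,-46,-0.2],[0,0,0],10]
    - [[-80,-46,-0.2],[0,0,0],10]

```text
t: 22.22
eef_pos: [566.0, 56.7, 148.4]
eef_rot: [0.503, -0.503, 0.496, -0.497]
contact_force: [0.2, -0.2, -0.8]
grip_width: 26.0
```

Call:
move_arm:
  plan:
    - [[-1,6,-0.7],[0,0,0],10]
    - [[-1,12,-0.7],[0,0,0],10]
    - [[-1,16,-0.7],[0,0,0],10]
    - [[-1,20,-0.7],[0,0,0],10]
    - [[-1,25,-0.7],[0,0,0],10]
    - [[-1,30,-0.7],[0,0,0],10]
    - [[-1,35,-0.7],[0,0,0],10]
    - [[-1,40,-0.7],[0,0,0],10]
    - [[-1,40,-0.7],[0,0,0],10]

```text
t: 23.35
eef_pos: [565.2, 58.2, 107.5]
eef_rot: [-0.503, 0.503, -0.497, 0.497]
contact_force: [0.3, -0.3, -1.4]
grip_width: 25.3
```

Call:
move_arm:
  plan:
    - [[0,1.5,0.6],[0,0,0],10]
    - [[0,3,0.6],[0,0,0],10]
    - [[0,4.5,0.6],[0,0,0],10]
    - [[0,6,0.6],[0,0,0],10]
    - [[0,7.5,0.6],[0,0,0],10]
    - [[0,7.5,0.6],[0,0,0],10]

```text
t: 24.1
eef_pos: [565.9, 58.2, 100.9]
eef_rot: [0.503, -0.503, 0.497, -0.497]
contact_force: [-1.3, -0.2, 5.1]
grip_width: 25.2
```

Call:
move_arm:
  plan:
    - [[0,-5,-0.3],[0,0,0],10]
    - [[0,-20,-0.5],[0,0,0],10]
    - [[0,-55,-0.7],[0,0,0],10]
    - [[20,-85,0],[0,0,0],10]
    - [[65,-85,2],[0,0,0],10]
    - [[75,-85,3],[0,0,0],10]
    - [[75,-85,3],[0,0,0],10]

```text
t: 24.98
eef_pos: [569.6, -17.4, 185.7]
eef_rot: [0.503, -0.503, 0.497, -0.497]
contact_force: [-0.0, 0.6, -0.8]
grip_width: 25.1
```

```bash
python3 - <<'E'
from h import *
im,d,p,s=snap('wrist','w9')
print(s['eef_pos'],s['contact_force'],s['t'])
save('c12.png',crop(im,230,410,60,210,4))
for t in ('w3','w9'):
    im,d,p,s=load(t)
    g=cv2.GaussianBlur(im.mean(2).astype(np.float32),(3,3),0)
    for r in range(72,182,8):
        x=np.diff(g[r].astype(float)); 
        a=280+np.argmin(x[280:312]); b=340+np.argmax(x[340:368])
        def sub(i):
            y=np.abs(x[i-2:i+3]); return i-2+.5+(y*np.arange(5)).sum()/y.sum()
        a,b=sub(a),sub(b)
        W=onplane(p,[(a,r),(b,r)],85,s); print(t,r,W[0,1].round(0),round(a,1),round(b,1),(W[1,0]-W[0,0]).round(2))
E
```

```text
[569.56555485 -17.38453608 185.7319518 ] [-0.04680304  0.56130447 -0.75738751] 24.975
w3 72 81.0 279.6 354.6 54.23
w3 80 75.0 295.6 355.6 43.69
w3 88 70.0 296.2 355.7 43.58
w3 96 64.0 296.6 355.5 43.42
w3 104 58.0 296.3 355.4 43.86
w3 112 53.0 296.4 355.3 44.0
w3 120 47.0 296.6 354.8 43.87
w3 128 41.0 297.1 355.1 44.03
w3 136 35.0 297.5 368.1 53.95
w3 144 29.0 297.7 367.8 53.96
w3 152 22.0 297.9 354.5 43.94
w3 160 16.0 298.5 355.3 44.39
w3 168 10.0 299.1 353.8 43.05
w3 176 3.0 309.2 353.7 35.33
w9 72 78.0 280.3 357.5 56.22
w9 80 72.0 289.6 359.2 51.02
w9 88 67.0 290.2 358.7 50.57
w9 96 61.0 290.3 358.5 50.71
w9 104 55.0 294.3 358.4 47.98
w9 112 49.0 294.4 358.3 48.11
w9 120 44.0 290.8 357.8 50.86
w9 128 38.0 291.4 357.7 50.59
w9 136 31.0 291.7 357.5 50.63
w9 144 25.0 291.9 357.4 50.75
w9 152 19.0 292.4 366.2 57.63
w9 160 13.0 292.3 356.5 50.54
w9 168 6.0 299.5 356.4 45.14
w9 176 -0.0 293.3 355.5 49.7
```

View pics/c12.png

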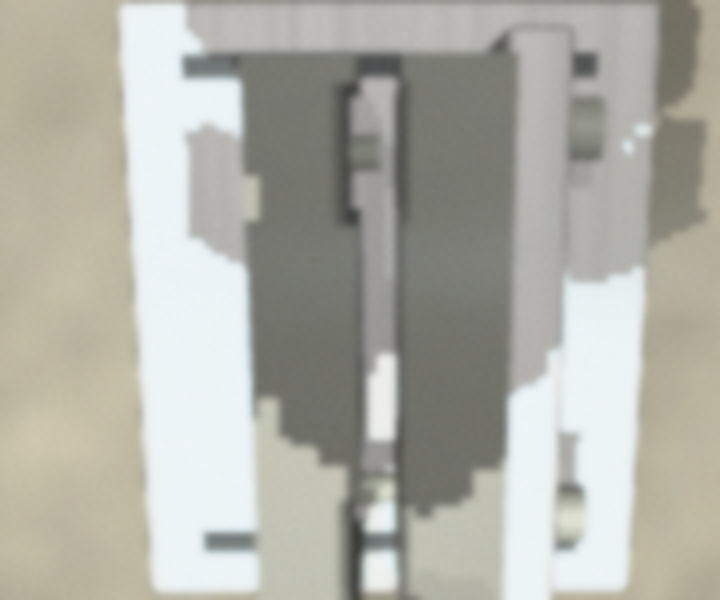

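Call:
move_arm:
  plan:
    - [[-40,0,-12],[0,0.005,0],10]
    - [[-95,0,-28],[0,0.005,0],10]
    - [[-150,0,-44],[0,0.005,0],10]
    - [[-205,0,-60],[0,0.005,0],10]
    - [[-255,0,-75],[0,0.005,0],10]
    - [[-294,0,-86.4],[0,0.005,0],10]
    - [[-294,50,-86.4],[0,0.005,0],10]
    - [[-294,65,-86.4],[0,0.005,0],10]
    - [[-294,65,-86.4],[0,0.005,0],10]
    - [[-294,65,-86.4],[0,0.005,0],10]

```text
t: 26.28
eef_pos: [480.4, 276.1, 121.5]
eef_rot: [0.502, -0.501, 0.498, -0.498]
contact_force: [-0.4, -0.8, -0.5]
grip_width: 25.2
```

```bash
python3 - <<'E'
from h import *
im,d,p,s=snap('wrist','w10')
print(s['eef_pos'],rot(s['eef_rot']).round(3).tolist(),s['contact_force'],s['t'])
save('c13.png',crop(im,250,400,130,280,4))
E
```

```text
[480.38873589 276.07509217 121.53643285] [[0.007, 0.001, 1.0], [-1.0, 0.001, 0.007], [-0.001, -1.0, 0.001]] [-0.40009024 -0.76869103 -0.54313922] 26.275
```

View pics/c13.png

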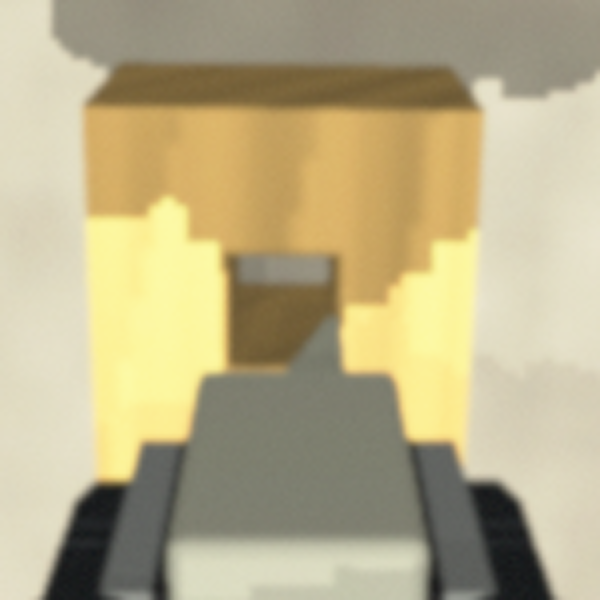

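Call:
move_arm:
  plan:
    - [[0.3,0,-2.3],[0,0,0],10]
    - [[0.3,10,-2.3],[0,0,0],10]
    - [[0.3,18,-2.3],[0,0,0],10]
    - [[0.3,26,-2.3],[0,0,0],10]
    - [[0.3,34,-2.3],[0,0,0],10]
    - [[0.3,42,-2.3],[0,0,0],10]
    - [[0.3,42,-2.3],[0,0,0],10]

```text
t: 27.2
eef_pos: [476.8, 275.5, 77.5]
eef_rot: [-0.502, 0.502, -0.498, 0.498]
contact_force: [0.3, -0.6, 0.1]
grip_width: 25.0
```

Call:
move_arm:
  plan:
    - [[0,4,1.2],[0,0,0],10]
    - [[0,9,1.2],[0,0,0],10]
    - [[0,14,1.2],[0,0,0],10]
    - [[0,17,1.2],[0,0,0],10]
    - [[0,19,1.2],[0,0,0],10]
    - [[0,20,1.2],[0,0,0],10]
    - [[0,20,1.2],[0,0,0],10]

```text
t: 28.08
eef_pos: [478.4, 275.8, 58.3]
eef_rot: [0.502, -0.502, 0.498, -0.498]
contact_force: [-0.7, -0.4, -0.8]
grip_width: 25.6
```

Call:
move_arm:
  plan:
    - [[0,0.5,0],[0,0,0],10]
    - [[0,1,0],[0,0,0],10]
    - [[0,1,0],[0,0,0],10]

```text
t: 28.45
eef_pos: [478.5, 275.8, 58.1]
eef_rot: [0.502, -0.502, 0.498, -0.498]
contact_force: [-3.2, -1.0, 7.6]
grip_width: 25.3
```

Call:
move_arm:
  plan:
    - [[0,0.3,0],[0,0,0],26]
    - [[0,0.3,0],[0,0,0],32]
    - [[0,0.3,0],[0,0,0],45]
    - [[0,0.3,0],[0,0,0],70]
    - [[0,0,0],[0,0,0],85]
    - [[0,0,0],[0,0,0],85]
    - [[0,-10,0],[0,0,0],85]
    - [[0,-60,0],[0,0,0],85]
    - [[0,-120,0],[0,0,0],85]
    - [[0,-163,0],[0,0,0],85]

```text
t: 29.7
eef_pos: [478.8, 275.8, 223.7]
eef_rot: [0.503, -0.501, 0.498, -0.498]
contact_force: [0.8, 0.3, -0.5]
grip_width: 85.1
```

```bash
python3 - <<'E'
from h import *
im,d,p,s=snap('wrist','w11')
print(s['eef_pos'],s['contact_force'],s['grip_width'],s['t'])
save('c14.png',crop(im,260,400,110,230,5))
P=cloud(p,d,s); 
box=np.zeros((400,640),bool); box[110:235,280:375]=1
m=box&(P[...,2]>86); print(rectm(p,m,95,s), np.nanmedian(P[...,2][m]), 'before', 93.9)
a=load('w1'); P1=cloud(a[2],a[1],a[3]); m1=box&(P1[...,2]>86); print(np.nanmedian(P1[...,2][m1]))
im,d,p,s=snap('top','t2'); save('c15.png',crop(im,200,400,150,300,4))
im,d,p,s=snap('side','s2'); save('c16.png',crop(im,180,400,100,260,3.6))
E
```

```text
[478.778884   275.8434121  223.72564871] [ 0.83216235  0.3291706  -0.5152421 ] 85.11920043864772 29.7
(((478.7755126953125, 278.1203918457031), (25.4002628326416, 32.69437789916992), 0.4233916401863098), 120) 93.5406254069959 before 93.9
93.6149651518069
```

View pics/c14.png

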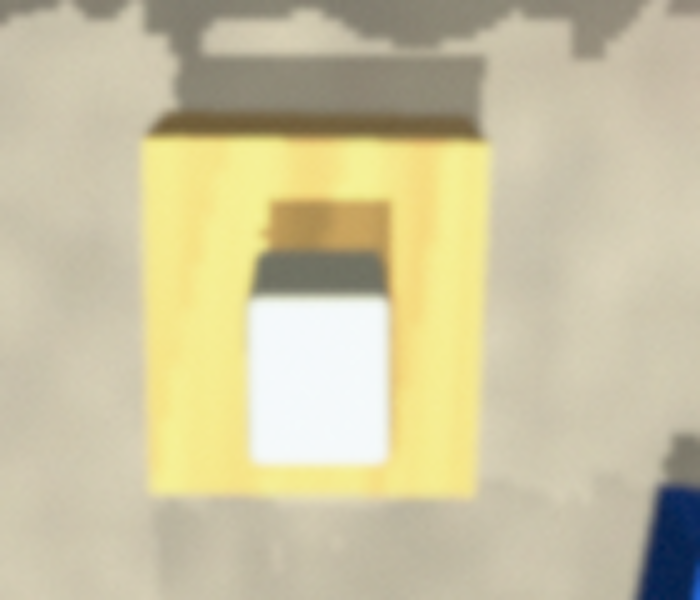

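View pics/c15.png

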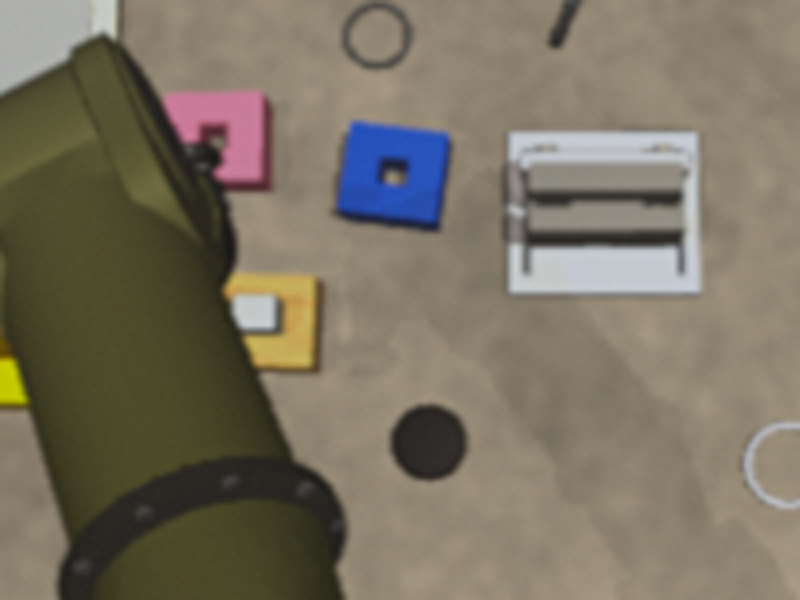

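View pics/c16.png

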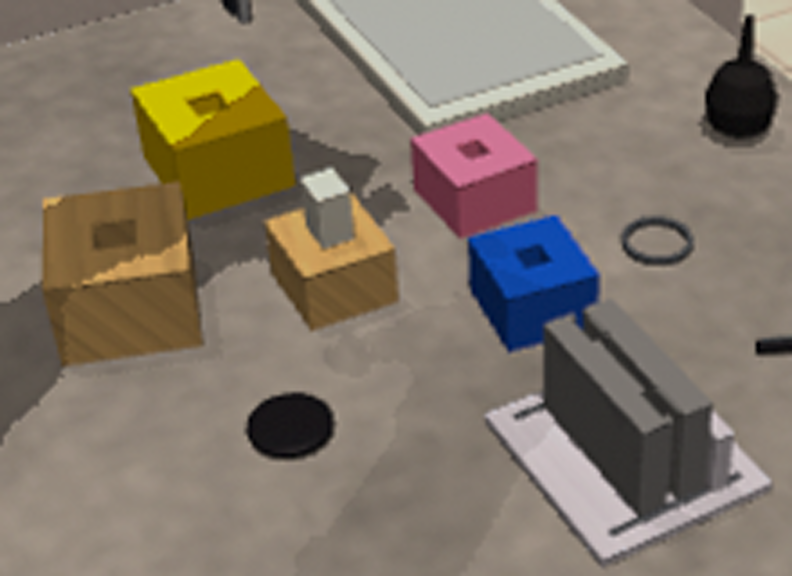

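```bash
python3 -c "
from h import *
print(ctrl.hand_in(), ctrl.state()['t'])"
```

```text
the job is handed in; nothing more can be done
the job is handed in; nothing more can be done
```

The cassette is pried open at both ends, the wedge is back in its stand, and I handed the job in at about 30 s, well within the 67 s limit.

**Prying:** I took the wedge from the small wooden stand and worked the notches left, right, left, right. I then gave each end a second, slightly deeper pass. From the tip depths the openings went roughly 2.9 mm left, 4.9 right, 7.2 left, 7.3 right. They finished at about 8 mm on both ends, never more than about 3 mm apart. Wrist forces read after each move stayed at about 8 N or less.

**Last checks:**
- **Opening:** the wrist picture shows a parallel gap, with the cassette about 6.9 mm thicker than at the start. That start was up to 1 mm open. This is about 1 mm less than the wedge depth suggests. Before the second pass the same picture check gave about 6.2 mm, too close to 6.5 mm, so I went deeper.
- **Wedge:** it stands in its hole at the same height as before I took it, to within the camera's accuracy (handle top 93.5 mm, before 93.6 mm).
- **Other things:** those visible in the last top and side pictures look undisturbed. The arm hid part of the top view.

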